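Present the slide carrier at the end of the loading ledge

ROBOT

A 6-joint arm with a two-finger parallel gripper is mounted at the origin on a cart in front of the work surface, level with it; the furniture and walls round the work are solid. World frame = base frame: x ahead of the robot, y to its left, z up, the work surface at z = 0. Lengths are in m, angles in rad, forces in N, time in s.
With the tool pointing down it reaches from about 0.375 to 0.9 m from the base axis. Payload 3.1 kg.
Tool frame: the origin (TCP) lies on the centre line of the jaws, within the pads' length; the fingertips stand robot.tip_reach ahead of it and the grasp point (between the pads) lies 8 mm behind it (robot.tip_reach is the distance from the TCP to the fingertips, in m); z points along the fingers, y is the line along which they close (so a half turn about z gives the same grasp; the last joint's range is limited). The gripper opens to 87 mm and grips with 3 to 60 N. Pads are 19 mm wide; open, the fingers measure 117 mm over their backs; the gripper's body (75 mm by 190 mm) begins 51 mm behind the grasp point.
Start: joints at [-1.335, 0.527, 1.433, -0, 1.181, -0.178], TCP at [0.251, -0.572, 0.234] pointing down, gripper open.
Joint ranges: [-3.08, 3.08], [-0.75, 2.2], [0.22, 2.44], [-1.43, 4.57], [0, 2.65], [-2.85, 2.85]. Speed limits (rad/s): [2.79, 2.79, 3.14, 3.14, 3.14, 3.14].

INTERFACE

Orientations are given as a unit quaternion [x, y, z, w].
In Python, from rig import robot gives the robot as it stands.
- The arm moves only by the tool jog_arm, never from a script. Its argument "motion" is one flat list of numbers, 7 for each row, row after row: the shift along the tool's x, y, z scaled (see below), then the turn, a rotation vector about the tool's x, y, z scaled (see below), then the gripper's target within -1 to 1 (shut at 1, half-way at 0, fully open at -1). In form: [x, y, z, rx, ry, rz, hand, x, y, z, rx, ry, rz, hand, ...]. A call has 1 to 12 rows; each row shifts and turns the commanded pose from where the row before left it, along the tool's axes as they then stand; what a row does not reach is not made up. The controller multiplies each number of a shift by 4 cm and each number of a turn by 4 degrees. A row lasts 1/8 s, in which the tool goes at most 62.5 mm and 10.7 degrees, less where a joint would pass 70% of its speed; a pose out of reach is approached as far as the arm can. A call with a number of a shift or a turn outside -1 to 1 is refused whole. A call with a gripper value outside its range is refused whole. The fingers move at their own pace and stop on an object; "grip_force" is the grip in N (left out, the last holds). Time passes only in rows, so rows that do not move let the fingers close. It gives the time, the measured TCP pose, the force, the opening and the grip force at its end, in the units of the state.
- robot.get_obs(): the state, without advancing time (a new reading comes with each control period).
- robot.camera(name): name is "scene" or "top" or "wrist"; returns the picture (480x640x3 uint8, blue, green, red); there is no depth.
- robot.calibration(name): a dict with "fx", "fy", "cx", "cy" (pixels), "R" (3x3) and "t" (3): a world point X has camera coordinates R X + t; the wrist camera has in their place "T_tool_cam" (4x4, takes a point from camera to tool coordinates, whose origin is the TCP and whose axes are the flange's). Camera axes: x right, y down, z forward; pixel columns grow to the right and rows downward; lengths in m; the calibration is good to about 2 mm. A picture is of the moment at which its call begins: read the wrist's pose just before it. calibration takes no time and is no camera call.
- robot.hand_in(): hands the job in; it is judged then, once.
The state is a dict: "time": time; "q": joint angles; "joint_velocities": joint speeds; "joint_torque": joint torques, N m; "position": TCP position; "tool_rot": TCP orientation; "ft_force": force on the tool from outside, world axes, zero at the start; "moment": the same for the moment, N m; "grip_width": finger opening in m; "grip_force": force on a finger pad.
Only numpy, scipy, OpenCV 4.12 (cv2) and the standard library are available. Lean on these libraries where they do the work, as an engineer would, in place of code of your own. Each camera call takes 0.05 s, during which the arm holds its last target. There are 200 camera calls.

TASK

First tip the flap at the end of the loading ledge outwards so that it drops down, without shifting the slide carrier plate. Then gently push the plate along the ledge, flat and straight beside the guide rail, until the dark cross line on it is level with the ledge's end, so that its first third overhangs and can be taken by the edge. Use only the fingertips or the outside of the fingers, pinch and lift nothing, and leave the things standing round the ledge alone.

Things in the scene. Friction and masses are not known exactly. Their poses are not given: they have to be found in the camera images.
- ledge: Fixed grey slab, 110 (x) x 320 (y) mm, on two metal feet. Origin: centre of its underside, on the bench; its top is 45 mm above. A metal guide rail along its far (+x) side stands 12 mm above the top, inner face at x = +47 mm, 8 mm thick. The near side is open. The end at y = -160 mm (robot's right) carries the flap; the end at y = +160 mm has no lip.
- ledge_end (a point): Middle of the top edge of the ledge's flap end: ledge frame (0, -160, 45) mm.
- flap (a joint): Flap across the ledge's end: metal panel 92 mm wide, 5 thick, 50 g, hinged along ledge x at ledge (y, z) = (-166, 38) mm, reaching 34 mm from the hinge (26 above the ledge top). 0 to 0.1: up, leaning inwards by its weight. Upright at 0.2; pushed outwards (ledge -y) past that it falls by itself and hangs down at 3.15, below the ledge's top. No spring, almost no friction.
- flap_top (a point): Middle of the flap's free edge, 34 mm from its hinge (moves with the flap).
- plate: Flat metal plate 90 (x) x 120 (y) x 6 mm, 0.11 to 0.23 kg, loose on the ledge with three glass slides sunk level in its top. Origin: centre of its underside; axes nearly along the ledge's. A dark line between two slides crosses it at y = -20 mm, 40 mm from its leading (-y) edge. Starts with that edge 100 to 180 mm from the ledge's flap end, 1 to 10 mm clear of the rail. It stays where left.
- plate_line (a point): Middle of the plate's dark cross line, on its top: plate frame (0, -20, 6) mm.
- objective_can: Black canister with a white cap, 37 mm across, 64 mm high, standing loose on the bench beside the ledge. Origin: centre of its underside. Leave alone.
- spare_eyepiece: Black microscope eyepiece, 36 mm across, 43 mm high, standing loose on the bench beside the ledge. Origin: centre of its underside. Leave alone.
- stain_bottle: Brown glass dropper bottle with a black dropper cap, 34 mm across, 86 mm high, standing loose on the bench beside the ledge. Origin: centre of its underside. Leave alone.
- coverslip_box: Small pale blue box, 27 x 27 x 14 mm, lying loose on the bench beside the ledge. Origin: centre of its underside. Leave alone.
Things that resemble listed ones, but are neither listed nor needed, are in the scene too. What is shaped like the plate but orange or red is not meant.

How it is judged:
On the way:
1. the flap is tipped outwards and down while the plate still lies where it was (value of joint flap above 2.5 rad and distance of plate from where it was at the start of the episode below 0.012 m), for 0.2 s.
At the end, for the whole second after the job is handed in: The plate's cross line is within 8 mm of the ledge's end (overhang 32 to 48 mm), the plate lies at rest flat on the ledge, straight within 0.12 rad and not more than about 18 mm from the rail, and the flap hangs down (over 2.5 rad) (y of plate_line in the frame of ledge between -0.168 and -0.152 m and x of plate in the frame of ledge between -0.016 and 0.006 m and z of plate in the frame of ledge between 0.042 and 0.049 m and angle between plate's own z axis and vertical below 0.05 rad and angle between the y axis of plate and the y axis of ledge, either way round below 0.12 rad and linear speed of plate below 0.01 m/s and value of joint flap above 2.5 rad); the robot touches nothing.
It fails at once if the plate is lifted or tipped (z of plate in the frame of ledge above 0.055 m or angle between plate's own z axis and vertical above 0.15 rad).
It fails at once if the plate falls off or drops from the ledge (z of plate in the frame of ledge below 0.035 m).
It fails at once if the plate is pinched or pushed hard (over 25 N) (contact force between the fingers and plate above 25 N).
It fails at once if a thing standing beside the ledge is disturbed (moved over 20 mm or tipped over 0.3 rad) (distance of any of objective_can, spare_eyepiece, stain_bottle, coverslip_box from where it was at the start of the episode above 0.02 m or angle between any of objective_can, spare_eyepiece, stain_bottle, coverslip_box's own z axis and vertical above 0.3 rad).
It also fails if it takes over 51 s, if anything falls off the work surface, if the arm or the gripper's body presses on something with over 40 N, if the wrist force passes 120 N, or if a joint passes its speed limit or range.

## Working session

There is one attempt and no reset: what is moved stays moved. The work goes in short steps, Python scripts to look and compute and a tool call to move; the robot and the scene stay as the last step left them, time stands still between calls to the robot, and variables do not carry over. Pictures are saved under pics/ and viewed, at most 10 in all, crops included, and the job is handed in when it is done.

Besides the shell and the picture viewer there is one more tool, called after "Call:" as name(argument=value, ...) on one line, values as JSON. jog_arm: Moves the arm, as the interface text tells. Shifts and turns lie within -1 to 1; 1 stands for 4 cm of shift or 4 degrees of turn. Its arguments: {"type":"object","properties":{"motion":{"type":"array","items":{"type":"number"}},"grip_force":{"type":"number"}},"required":["motion"]}

```bash
mkdir -p pics; python3 - <<'E'
from rig import robot
import cv2
o=robot.get_obs();print(o['position'],o['tool_rot'],o['grip_width'],robot.tip_reach,o['time'])
for n in('top','scene'):
    cv2.imwrite(f'pics/{n}0.png',robot.camera(n))
    c=robot.calibration(n);print(n,c)
print(robot.calibration('wrist'))
E
```

```text
[ 0.25117761 -0.57154101  0.23258203] [ 9.78673532e-01  2.05419022e-01 -3.82688562e-05 -1.06850655e-03] 0.08687544948397116 0.011 0.0
top {'fx': 564.2968474036451, 'fy': 564.2968474036451, 'cx': 322.06628961822, 'cy': 236.72127206099012, 'R': array([[ 0.02850524, -0.99957981,  0.00525912],
       [-0.99424799, -0.0288958 , -0.1031308 ],
       [ 0.10323943, -0.0022891 , -0.9946539 ]]), 't': array([-0.05998551,  0.55555988,  1.20445292])}
scene {'fx': 479.17166065959583, 'fy': 479.17166065959583, 'cx': 323.20723815954926, 'cy': 236.72222985656518, 'R': array([[-0.88010468, -0.47471571, -0.0077944 ],
       [-0.19337837,  0.37341287, -0.90728586],
       [ 0.43361338, -0.79699926, -0.42044216]]), 't': array([0.4351443 , 0.20786753, 0.74139835])}
{'fx': 343.3470397083927, 'fy': 343.3470397083927, 'cx': 321.08627639769725, 'cy': 242.87287827973609, 'T_tool_cam': array([[ 3.18427978e-04, -9.68148663e-01, -2.50375848e-01,
         6.81168558e-02],
       [ 9.99999484e-01,  6.67724506e-05,  1.01360477e-03,
        -1.21639146e-03],
       [-9.64601897e-04, -2.50376041e-01,  9.68148185e-01,
        -1.51295913e-01],
       [ 0.00000000e+00,  0.00000000e+00,  0.00000000e+00,
         1.00000000e+00]])}
```

View pics/top0.png

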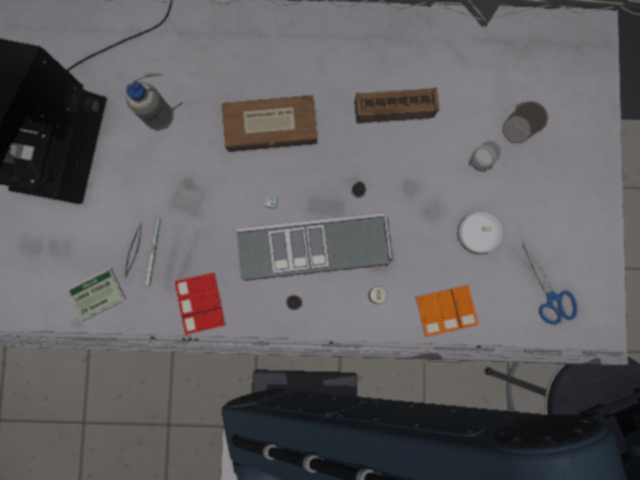

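View pics/scene0.png

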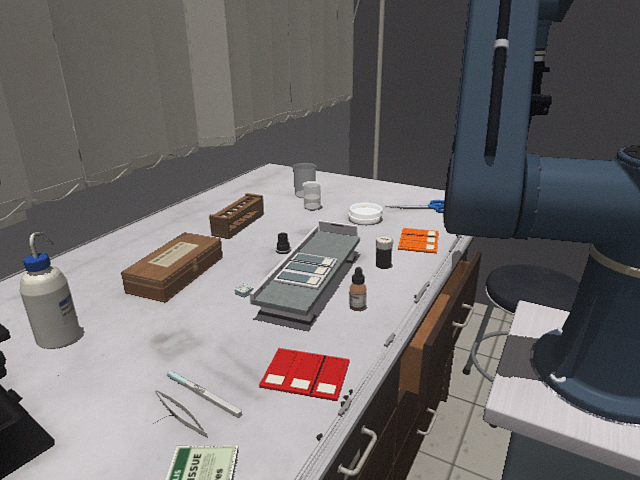

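The top view shows the grey ledge at columns 237-392, rows 213-280, with the flap at its right end near (390,238). There are three plate-like things. The grey one on the ledge at (270-328, 226-272) fits, while the red one at (200,303) and the orange one at (448,310) are decoys. The can is at (377,296), the bottle at (294,302), the eyepiece at (359,189) and the box at (271,201). I'll confirm the plate in an enlarged crop.

```bash
python3 - <<'E'
import cv2
im=cv2.imread('pics/top0.png')
cv2.imwrite('pics/crop.png',cv2.resize(im[180:320,225:405],None,fx=4.4,fy=4.2,interpolation=cv2.INTER_CUBIC))
E
```

```text
(no output)
```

View pics/crop.png

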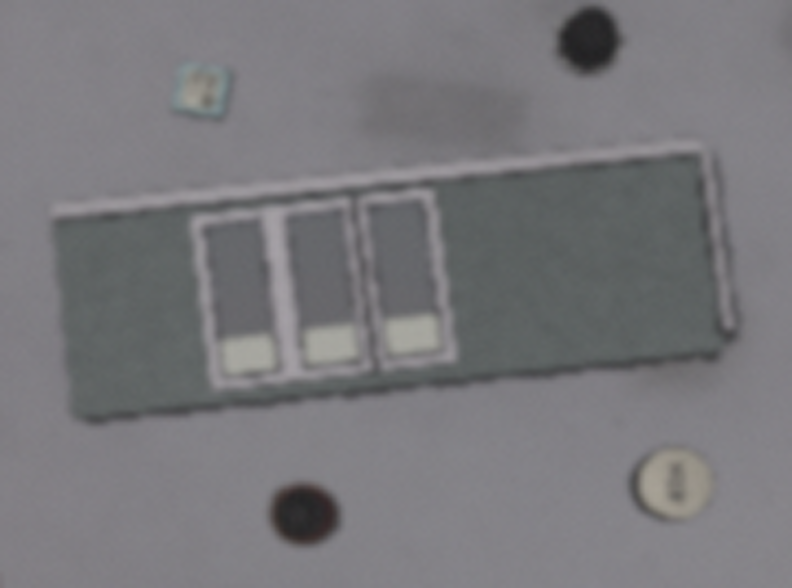

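The crop confirms it: the grey plate lies beside the rail. Its dark line runs from (355,195) to (378,370), between the second and third slides, nearer the right (flap) side.

```bash
cat >h.py <<'E'
from rig import robot
import numpy as np, cv2
from scipy.spatial.transform import Rotation as Ro
def ray(K,R,t,u,v,z):
    d=R.T@[(u-K['cx'])/K['fx'],(v-K['cy'])/K['fy'],1]; c=-R.T@t
    return c+d*(z-c[2])/d[2]
def top(u,v,z):
    K=robot.calibration('top'); return ray(K,K['R'],K['t'],u,v,z)
def crop(c,r,z): return top(225+c/4.4-.4,180+r/4.2-.4,z)
def wrist(u,v,z,p,q):
    K=robot.calibration('wrist'); T=np.eye(4);T[:3,:3]=Ro.from_quat(q).as_matrix();T[:3,3]=p
    M=np.linalg.inv(T@K['T_tool_cam']); return ray(K,M[:3,:3],M[:3,3],u,v,z)
E
python3 - <<'E'
from h import *
np.set_printoptions(precision=4,suppress=True)
P={'nl':(72,418,.045),'nr':(718,354,.045),'railoutL':(52,207,.057),'railoutR':(700,143,.057),'railinL':(52,217,.057),'railinR':(700,153,.057),
'flapfar':(714,150,.07),'flapnear':(735,333,.07),'p1':(192,215,.051),'p2':(432,188,.051),'p3':(458,360,.051),'p4':(213,388,.051),'l1':(357,196,.051),'l2':(379,370,.051),
'can':(676,485,.064),'bot':(303,513,.086),'eye':(588,40,.043),'box':(202,91,.014)}
W={k:crop(*v) for k,v in P.items()}
for k,v in W.items(): print(k,v)
d=W['nl']-W['nr']; y1=d/np.linalg.norm(d); e=W['railinL']-W['railinR'];print(np.linalg.norm(d),np.arctan2(-d[0],d[1]),np.arctan2(-e[0],e[1]))
pl=W['p4']-W['p3'];print('plate yaw',np.arctan2(-pl[0],pl[1]))
th=np.arctan2(-e[0],e[1])
R=np.array([[np.cos(th),-np.sin(th)],[np.sin(th),np.cos(th)]])
# origin from rail inner x=47, ends y=+-160 
nr=R.T@W['nr'][:2]; nl=R.T@W['nl'][:2]; ri=R.T@W['railinR'][:2]
print(nr,nl,ri, 'x0 from near',nr[0]+.055,'from rail',ri[0]-.047)
o=R@np.array([((nr[0]+nl[0])/2+.055+ri[0]-.047)/2,(nr[1]+nl[1])/2]);print('origin',o,'yaw',th)
for k,v in W.items(): print(k,'ledge',R.T@(v[:2]-o))
q=robot.get_obs()['tool_rot'];print(Ro.from_quat(q).as_matrix())
E
```

```text
nl [0.4592 0.1268 0.045 ]
nr [ 0.5009 -0.1867  0.045 ]
railoutL [0.5656 0.1395 0.057 ]
railoutR [ 0.6077 -0.1747  0.057 ]
railinL [0.5605 0.1393 0.057 ]
railinR [ 0.6026 -0.1748  0.057 ]
flapfar [ 0.6024 -0.18    0.07  ]
flapnear [ 0.5102 -0.1916  0.07  ]
p1 [0.5642 0.072  0.051 ]
p2 [ 0.5815 -0.0447  0.051 ]
p3 [ 0.4938 -0.0598  0.051 ]
p4 [0.4762 0.0584 0.051 ]
l1 [ 0.5763 -0.0082  0.051 ]
l2 [ 0.4876 -0.0216  0.051 ]
can [ 0.4336 -0.1654  0.064 ]
bot [0.4149 0.0112 0.086 ]
eye [ 0.6622 -0.1198  0.043 ]
box [0.6346 0.073  0.014 ]
0.31626990774580566 0.13206123537602624 0.13310307184241102
plate yaw 0.14793015093511291
[ 0.4717 -0.2515] [0.472  0.0648] [ 0.5741 -0.2532] x0 from near 0.5266545152828049 from rail 0.5270587720542916
origin [ 0.5347 -0.0226] yaw 0.13310307184241102
nl ledge [-0.055   0.1581]
nr ledge [-0.0553 -0.1581]
railoutL ledge [0.0522 0.1566]
railoutR ledge [ 0.0522 -0.1604]
railinL ledge [0.0471 0.157 ]
railinR ledge [ 0.0471 -0.1598]
flapfar ledge [ 0.0463 -0.165 ]
flapnear ledge [-0.0467 -0.1643]
p1 ledge [0.0418 0.0898]
p2 ledge [ 0.0435 -0.0281]
p3 ledge [-0.0454 -0.0315]
p4 ledge [-0.0472  0.0881]
l1 ledge [0.0432 0.0088]
l2 ledge [-0.0465  0.0072]
can ledge [-0.1191 -0.1281]
bot ledge [-0.1142  0.0494]
eye ledge [ 0.1135 -0.1133]
box ledge [0.1117 0.0814]
[[ 0.9156  0.402  -0.0005]
 [ 0.402  -0.9156  0.0019]
 [ 0.0003 -0.0019 -1.    ]]
```

Call:
jog_arm(motion=[0,0,0,0,0,-1,0,0,0,0,0,0,-1,0,0,0,0,0,0,-1,0,0,0,0,0,0,-1,0,0,0,0,0,0,-1,0,0,0,0,0,0,-1,0,0,0,0,0,0,-1,0,0,0,0,0,0,-1,0,0,0,0,0,0,-1,0,0,0,0,0,0,-1,0,0,0,0,0,0,-1,0,0,0,0,0,0,-1,0])

```text
time: 1.6
position: [0.2512, -0.5718, 0.233]
tool_rot: [0.81, 0.587, 0.0, -0.001]
ft_force: [1.1, 0.9, -0.5]
grip_width: 0.0434
grip_force: 0.0
```

Call:
jog_arm(motion=[0,0,0,0,0,-1,0,0,0,0,0,0,-1,0,0,0,0,0,0,-1,0,0,0,0,0,0,-1,0,0,0,0,0,0,-1,0,0,0,0,0,0,-1,0,0,0,0,0,0,-0.47,0,0,0,0,0,0,0,0])

```text
time: 2.6
position: [0.2513, -0.572, 0.2333]
tool_rot: [0.659, 0.752, 0.0, -0.0]
ft_force: [0.7, -0.9, 0.2]
grip_width: 0.0434
grip_force: 0.0
```

```bash
cat >>h.py <<'E'
O=np.array([.5347,-.0226]);TH=.1331
RL=np.array([[np.cos(TH),-np.sin(TH)],[np.sin(TH),np.cos(TH)]])
def led(p): return RL.T@(np.asarray(p)[:2]-O)
def go(x,y,z):
    "units of 4 cm in tool axes to ledge x,y and world tip height z"
    o=robot.get_obs();M=Ro.from_quat(o['tool_rot']).as_matrix()
    w=np.r_[O+RL@[x,y],z+robot.tip_reach]
    print('t',o['time'],'ledge',led(o['position']),'tip',o['position'][2]-robot.tip_reach,'yaw err deg',np.degrees(np.arctan2(M[1,1],M[0,1])-TH),'F',o['ft_force'],'w',o['grip_width'],'units',M.T@(w-o['position'])/.04)
E
python3 -c "
from h import *
go(0,-.125,.12)"
```

```text
t 2.6 ledge [-0.35379419 -0.50696588] tip 0.22229528522120642 yaw err deg -0.06860353579270138 F [ 0.67391395 -0.92304484  0.24716488] w 0.04341042537898076 units [9.55830074 8.83340647 2.56274911]
```

Call:
jog_arm(motion=[0.95,0.88,0.1,0,0,0,0,0.95,0.88,0.1,0,0,0,0,0.95,0.88,0.1,0,0,0,0,0.95,0.88,0.1,0,0,0,0,0.95,0.88,0.1,0,0,0,0,0.95,0.88,0.1,0,0,0,0,0.95,0.88,0.1,0,0,0,0,0.95,0.88,0.1,0,0,0,0,0.95,0.88,0.2,0,0,0,0,0.95,0.88,0.5,0,0,0,0,0.05,0.03,0,0,0,0,0,0,0,0,0,0,0,0])

```text
time: 4.1
position: [0.5509, -0.1469, 0.1735]
tool_rot: [0.659, 0.753, -0.0, -0.0]
ft_force: [0.3, -0.5, -0.2]
grip_width: 0.0436
grip_force: 0.0
```

```bash
python3 -c "
from h import *
go(0,-.125,.058)
cv2.imwrite('pics/w1.png',robot.camera('wrist'))"
```

```text
t 4.1 ledge [-0.000471  -0.1253913] tip 0.16250349635389202 yaw err deg 0.0018616319031039834 F [ 0.34674504 -0.48156375 -0.22832709] w 0.04357997747959283 units [0.01048989 0.01322961 2.6125777 ]
```

View pics/w1.png

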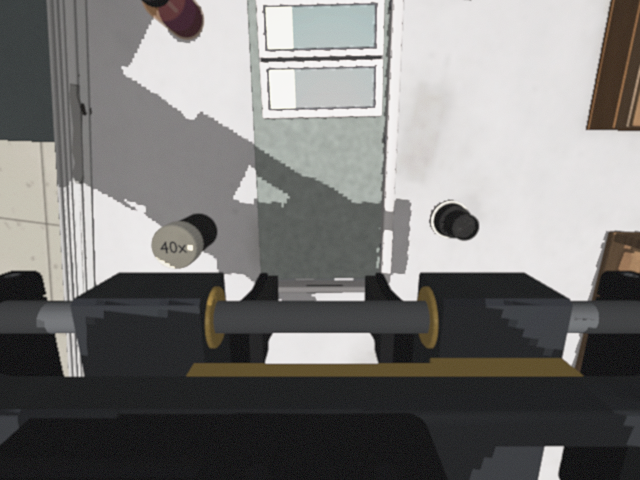

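The wrist view shows the plate's leading edge at row ~116, the dark line at row ~58, and the flap and ledge end at rows ~278-290. The fingers hang just over that end.

```bash
python3 -c "
from h import *
o=robot.get_obs();p,q=o['position'],o['tool_rot']
for n,u,v,z in [('flaptop',320,287,.071),('ledge end',320,279,.045),('plate lead L',262,117,.051),('lead R',382,117,.051),('lineL',262,56,.051),('lineR',384,61,.051),('rail in',389,117,.057),('near',258,150,.045)]:
  print(n,led(wrist(u,v,z,p,q)))
"
```

```text
flaptop [-0.00180999 -0.15895164]
ledge end [-0.00186665 -0.16201077]
plate lead L [-0.04528728 -0.03008602]
lead R [ 0.04507526 -0.03016512]
lineL [-0.04344152  0.01147463]
lineR [0.04484786 0.00813141]
rail in [ 0.04922162 -0.03074787]
near [-0.05049129 -0.05401119]
```

Call:
jog_arm(motion=[0.1,0,0.65,0,0,0,0,0.1,0,0.65,0,0,0,0,0.1,0,0.65,0,0,0,0,0,0,0.65,0,0,0,0,0,0,0,0,0,0,0])

```text
time: 4.78
position: [0.5478, -0.1361, 0.0685]
tool_rot: [0.66, 0.751, -0.001, -0.002]
ft_force: [-0.1, 0.7, 0.1]
grip_width: 0.0438
grip_force: 0.0
```

```bash
python3 -c "
from h import *
go(0,-.19,.058)"
```

```text
t 4.775 ledge [-0.00206299 -0.1142591 ] tip 0.05751560499678762 yaw err deg -0.18588709610881368 F [-0.07308617  0.66036284  0.05267644] w 0.043766473658049906 units [-1.89332164  0.05768111 -0.01549511]
```

Geometry agrees. Next I push the flap outwards.

Call:
jog_arm(motion=[-0.3,0,0,0,0,0,0,-0.3,0,0,0,0,0,0,-0.3,0,0,0,0,0,0,-0.3,0,0,0,0,0,0,-0.3,0,0,0,0,0,0,-0.3,0,0,0,0,0,0,-0.2,0,0,0,0,0,0,0,0,0,0,0,0,0,0,0,-0.5,0,0,0,0,0,0,-0.5,0,0,0,0,0,0,0,0,0,0,0])

```text
time: 6.15
position: [0.5609, -0.2144, 0.1109]
tool_rot: [0.659, 0.753, 0.0, 0.001]
ft_force: [0.2, -0.8, 0.0]
grip_width: 0.0437
grip_force: 0.0
```

```bash
python3 -c "
from h import *
go(0,.12,.1)
a=robot.camera('wrist')[200:340,200:440];b=robot.camera('scene')[200:340,230:400];b=cv2.resize(b,(480,395))
cv2.imwrite('pics/f1.png',b)"
```

```text
t 6.15 ledge [ 0.00048623 -0.19355334] tip 0.0998588545983374 yaw err deg -0.006973493934346098 F [ 0.21739958 -0.77070232  0.04553426] w 0.04370654322935258 units [ 7.83881267 -0.01310103 -0.01773233]
```

View pics/f1.png

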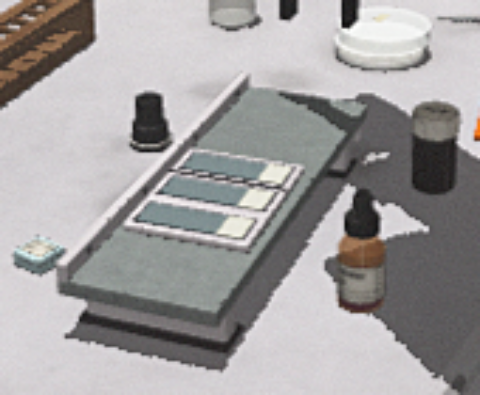

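The flap is gone from above the ledge end at (305,95), and the plate has not moved. I go over it to the trailing side.

Call:
jog_arm(motion=[0.8,0,0,0,0,0,0,0.8,0,0,0,0,0,0,0.8,0,0,0,0,0,0,0.8,0,0,0,0,0,0,0.8,0,0,0,0,0,0,0.8,0,0,0,0,0,0,0.8,0,0,0,0,0,0,0.8,0,0,0,0,0,0,0.8,0,0,0,0,0,0,0.65,0,0,0,0,0,0,0,-0.05,0.5,0,0,0,0,0,0,0.5,0,0,0,0])

```text
time: 7.75
position: [0.5156, 0.0974, 0.0684]
tool_rot: [0.658, 0.753, -0.0, -0.001]
ft_force: [-0.9, -0.0, -0.4]
grip_width: 0.0436
grip_force: 0.0
```

```bash
python3 -c "
from h import *
go(-.002,.12,.048)"
```

```text
t 7.75 ledge [-0.00302502  0.12148605] tip 0.05738170731980752 yaw err deg 0.04217306017253124 F [-0.9386647  -0.00891367 -0.40221297] w 0.04363635683887557 units [-0.03722556  0.02592625  0.23449784]
```

Call:
jog_arm(motion=[0,0,0.1,0,0,0,0,0,0,0.1,0,0,0,0,0,0,0,0,0,0,0,0,0,0,0,0,0,0])

```text
time: 8.25
position: [0.5169, 0.0966, 0.062]
tool_rot: [0.659, 0.752, 0.0, 0.0]
ft_force: [-0.3, -0.3, 0.2]
grip_width: 0.0435
grip_force: 0.0
```

```bash
python3 -c "
from h import *
go(-.002,.102,.0475)"
```

```text
t 8.25 ledge [-0.001828    0.12047592] tip 0.05103274118117686 yaw err deg -0.047799930338069736 F [-0.31960134 -0.29678802  0.16420884] w 0.04346584379089415 units [-0.46188775 -0.0040027   0.08838605]
```

Call:
jog_arm(motion=[0,0,0.09,0,0,0,0,-0.15,0,0,0,0,0,0,-0.15,0,0,0,0,0,0,-0.1,0,0,0,0,0,0,-0.1,0,0,0,0,0,0,-0.1,0,0,0,0,0,0,-0.1,0,0,0,0,0,0,-0.1,0,0,0,0,0,0,-0.1,0,0,0,0,0,0,-0.1,0,0,0,0,0,0,0,0,0,0,0,0])

```text
invalid input
```

```bash
python3 -c "
from h import *
go(-.002,-.04,.0475)
b=robot.camera('top')[180:320,225:405];b=cv2.resize(b,None,fx=4.4,fy=4.2,interpolation=cv2.INTER_CUBIC)
cv2.imwrite('pics/t2.png',b)"
```

```text
t 8.25 ledge [-0.001828    0.12047592] tip 0.05103274118117686 yaw err deg -0.047799930338069736 F [-0.31960134 -0.29678802  0.16420884] w 0.04346584379089415 units [-4.01188647e+00 -1.04105208e-03  8.89382982e-02]
```

View pics/t2.png

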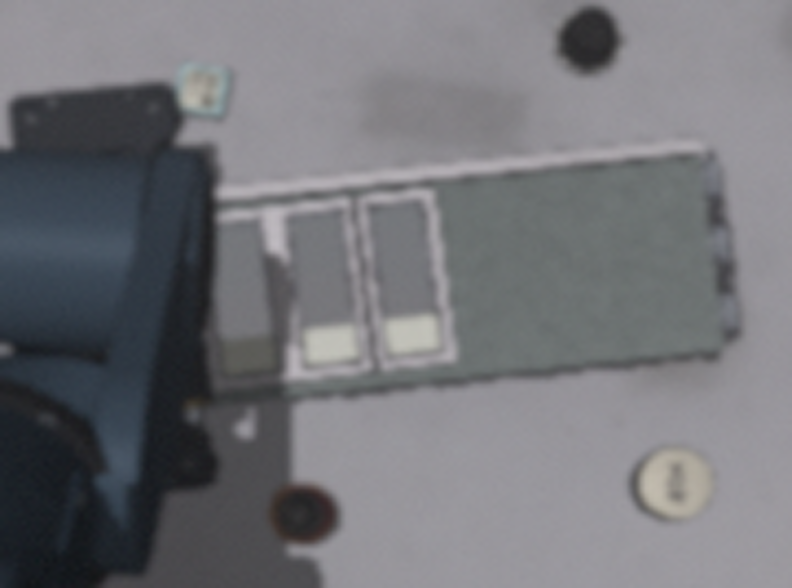

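The picture shows the plate unmoved, with its leading edge at columns 432-458, and the flap hanging with its hinge knuckles at (720,240). The last move was refused because I wrote the list with the wrong number of values, so I send it again.

Call:
jog_arm(motion=[0,0,0.09,0,0,0,0,-0.15,0,0,0,0,0,0,-0.15,0,0,0,0,0,0,-0.1,0,0,0,0,0,0,-0.1,0,0,0,0,0,0,-0.1,0,0,0,0,0,0,-0.1,0,0,0,0,0,0,-0.1,0,0,0,0,0,0,-0.1,0,0,0,0,0,0,-0.1,0,0,0,0,0,0])

```text
time: 9.55
position: [0.5218, 0.0568, 0.058]
tool_rot: [0.659, 0.752, -0.0, -0.0]
ft_force: [-1.2, 1.2, 0.5]
grip_width: 0.0436
grip_force: 0.5
```

```bash
python3 -c "
from h import *
go(-.002,-.04,.0475)
b=robot.camera('top')[180:320,225:405];b=cv2.resize(b,None,fx=4.4,fy=4.2,interpolation=cv2.INTER_CUBIC)
cv2.imwrite('pics/t3.png',b)"
```

```text
t 9.55 ledge [-0.00226026  0.08041559] tip 0.04695653545810692 yaw err deg -0.03481605545369308 F [-1.2338872   1.15739706  0.51826917] w 0.043605657645478274 units [-3.01038451  0.00833471 -0.01376389]
```

View pics/t3.png

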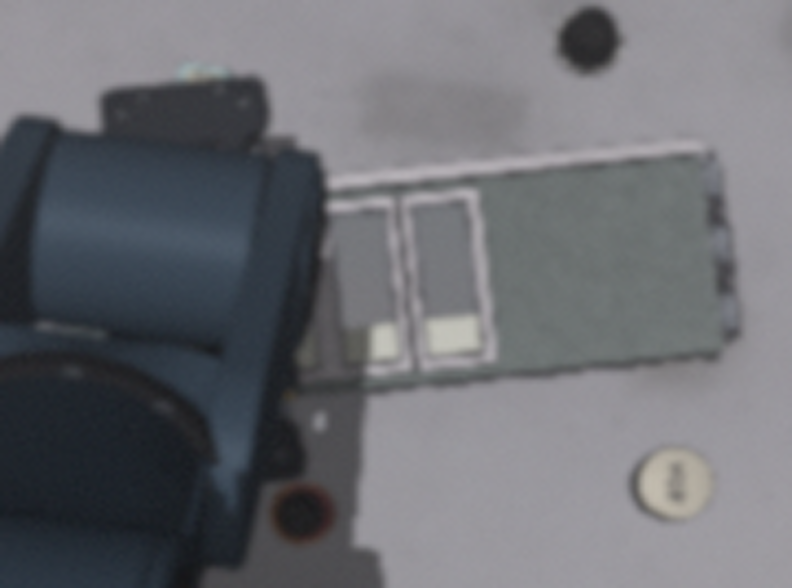

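The push works: the plate's leading corners are now at (474,188) and (494,358), about 18 mm on and straighter.

```bash
python3 -c "
from h import *
for a in [(474,188),(494,358),(402,200),(419,368)]: print(led(crop(*a,.051)))"
```

```text
[ 0.04134589 -0.04854189]
[-0.04626531 -0.04894189]
[ 0.03884148 -0.01289092]
[-0.04753024 -0.01221133]
```

Call:
jog_arm(motion=[-0.15,0,0,0,0,0,0,-0.2,0,0,0,0,0,0,-0.25,0,0,0,0,0,0,-0.25,0,0,0,0,0,0,-0.25,0,0,0,0,0,0,-0.25,0,0,0,0,0,0,-0.25,0,0,0,0,0,0,-0.25,0,0,0,0,0,0,-0.2,0,0,0,0,0,0,-0.15,0,0,0,0,0,0,-0.1,0,0,0,0,0,0])

```text
time: 10.98
position: [0.5339, -0.0345, 0.0579]
tool_rot: [0.659, 0.752, -0.0, -0.0]
ft_force: [-0.2, 0.9, 0.7]
grip_width: 0.0432
grip_force: 0.5
```

```bash
python3 -c "
from h import *
go(-.002,-.055,.0475)"
```

```text
t 10.975 ledge [-0.00233349 -0.01170273] tip 0.046927420827696145 yaw err deg -0.04384698074934208 F [-0.20483184  0.87596782  0.6890222 ] w 0.04321961618560241 units [-1.08242431  0.00916441 -0.01436888]
```

Call:
jog_arm(motion=[-0.1,0,0,0,0,0,0,-0.2,0,0,0,0,0,0,-0.2,0,0,0,0,0,0,-0.2,0,0,0,0,0,0,-0.2,0,0,0,0,0,0,-0.15,0,0,0,0,0,0,-0.1,0,0,0,0,0,0,-0.05,0,0,0,0,0,0,0,0,0,0,0,0,0])

```text
time: 12.1
position: [0.5404, -0.082, 0.058]
tool_rot: [0.659, 0.752, -0.0, 0.0]
ft_force: [0.9, 0.8, -0.4]
grip_width: 0.0433
grip_force: 0.0
```

```bash
python3 -c "
from h import *
go(-.002,-.071,.0475)
b=robot.camera('top')[180:320,270:450];b=cv2.resize(b,None,fx=4.4,fy=4.2,interpolation=cv2.INTER_CUBIC)
cv2.imwrite('pics/t4.png',b)"
```

```text
t 12.1 ledge [-0.00223382 -0.0596229 ] tip 0.04696028419535728 yaw err deg -0.02721657492619368 F [ 0.93751256  0.82091469 -0.41965912] w 0.04331848974995925 units [-0.28443041  0.00598375 -0.01337044]
```

View pics/t4.png

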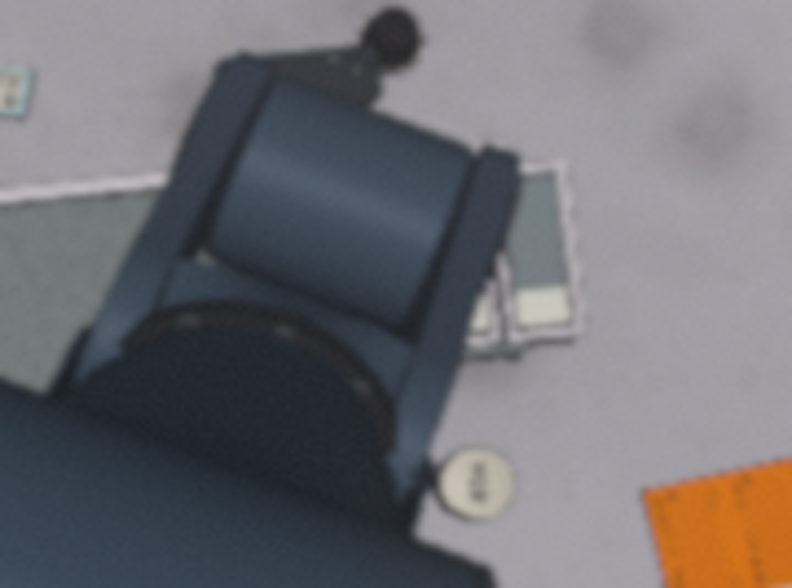

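The plate overhangs, with its leading corners at (565,163) and (583,330), its line's lower end at (511,342), and the ledge corner at (519,352).

```bash
python3 -c "
from h import *
for a in [(565,163,.051),(583,332,.051),(510,342,.051),(519,352,.045)]: print(led(crop(a[0]+198,a[1],a[2])))"
```

```text
[ 0.0395126  -0.19071114]
[-0.04762665 -0.1891569 ]
[-0.04899418 -0.15324604]
[-0.05424918 -0.15776554]
```

Call:
jog_arm(motion=[-0.1,0,0,0,0,0,0,-0.09,0,0,0,0,0,0,-0.05,0,0,0,0,0,0,0,0,0,0,0,0,0,0,0,0,0,0,0,0,0.2,0,0,0,0,0,0,0.5,0,0,0,0,0,0,0.5,0,-0.2,0,0,0,0,0.5,0,-1,0,0,0,0,0.9,0,-1,0,0,0,0,0.9,0,-0.5,0,0,0,0,0.9,0,0,0,0,0,0])

```text
time: 13.65
position: [0.5187, 0.0857, 0.1685]
tool_rot: [0.658, 0.753, 0.002, 0.002]
ft_force: [-0.8, -0.3, -0.5]
grip_width: 0.0435
grip_force: 0.0
```

Call:
jog_arm(motion=[0.9,0,0,0,0,0,0,0.5,0,0,0,0,0,0,0,0,0,0,0,0,0,0,0,0,0,0,0,0])

```text
time: 14.15
position: [0.5106, 0.1388, 0.1662]
tool_rot: [0.658, 0.753, -0.0, 0.0]
ft_force: [0.4, 0.0, -0.3]
grip_width: 0.0434
grip_force: 0.0
```

```bash
python3 -c "
from h import *
go(-.002,-.071,.0475)
b=robot.camera('top')[180:320,270:450];b=cv2.resize(b,None,fx=4.4,fy=4.2,interpolation=cv2.INTER_CUBIC)
cv2.imwrite('pics/t5.png',b)"
```

```text
t 14.15 ledge [-0.00246082  0.16321795] tip 0.15517345499663165 yaw err deg 0.01938702884122227 F [ 0.42109     0.01640204 -0.32634873] w 0.04338865270426985 units [-5.85439518  0.00926654  2.69413593]
```

View pics/t5.png

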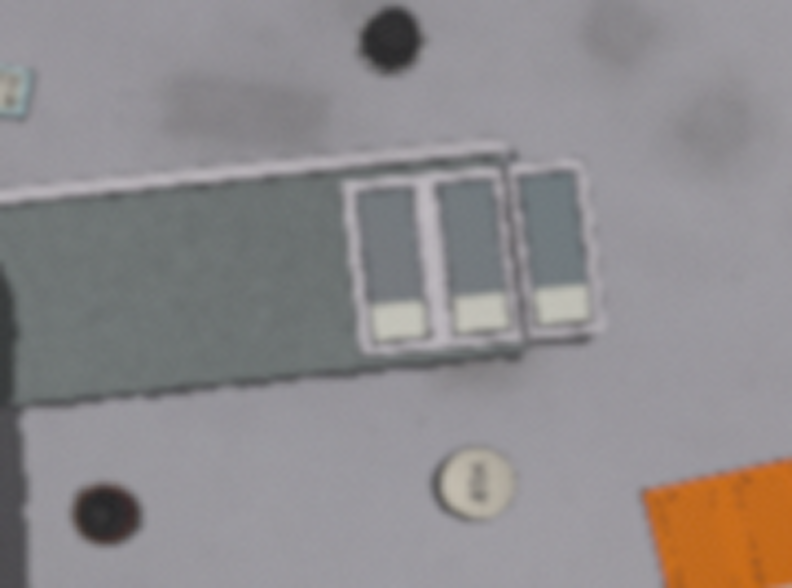

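```bash
python3 -c "
from h import *
for a in [(582,163,.051),(602,332,.051),(509,168,.051),(526,340,.051),(345,181,.051),(364,351,.051),(519,354,.045),(510,150,.057)]: print(led(crop(a[0]+198,a[1],a[2])))"
```

```text
[ 0.03864864 -0.19899871]
[-0.04858869 -0.19835155]
[ 0.03978832 -0.16311533]
[-0.04879166 -0.16110189]
[ 0.04143817 -0.08249924]
[-0.04616267 -0.0821664 ]
[-0.0552654  -0.15764654]
[ 0.04821959 -0.16388494]
```

The line is within about 3 mm of the ledge's end, and the plate is straight and about 5 mm from the rail. The arm is clear, so I hand in.

```bash
python3 -c "
from rig import robot
print(robot.hand_in())"
```

```text
the job is handed in; nothing more can be done
None
```

The job is handed in: the flap hangs down, and the plate lies straight beside the rail with its cross line within about 3 mm of the ledge's end (limit 8 mm), by the last top-camera view; no verdict came back.

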